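# Find the bay that grips right with a spacer gauge

### The job

Take the spacer gauge with the blue handle out of its orange stand and feel its steel blade down into the bays of the gel casting rack: one bay lets it in almost freely, one refuses it, and one takes it with a light, steady drag. Leave the gauge upright, let go and pushed fully home in the bay with the light steady drag, never forcing it, and do not disturb the tip box, pipette and bottle.

Things in the scene. Friction and masses are not known exactly. Their poses are not given: they have to be found in the camera images.
- gauge: Loose spacer gauge, 110 g, 96 mm tall, standing upright in the stand at the start. Steel blade 5 mm thick (y), 36 mm wide (x), 60 mm long with a rounded lower edge; above it, from 60 to 96 mm over the origin, a blue handle 12 mm thick (y), 40 mm wide (x). Origin: centre of the blade's lower edge; z up. Hold the handle by its 12 mm thickness from above.
- stand: Fixed orange block 70 x 50 mm, 64 mm tall, with a slot 7 mm wide (y), 42 mm long (x), in which the gauge hangs on the underside of its handle (gauge origin 4 mm above the bench). Draw the gauge straight up, 65 mm or more, to clear it. Origin: centre of the underside; x along the slot.
- rack: Fixed grey and white gel casting rack, 82 (x) by 206 (y) by 68 mm high, three alike slots along its x. Origin: centre of the underside; z up. In each bay a fixed white wall, marked by a white strip on top, is on the +y side, its face 2.5 mm from the bay's centre, and a steel spring pad on the -y side, 3 mm from the wall at rest, which yields up to 5 mm. Only the springs differ.
- bay_1 (a point): Bay 1, at y = -60 mm of the rack: centre of its floor, 12 mm above the bench, where the gauge's origin ends when fully home; axes as the rack's. Every bay: mouth 13 mm (y) by 46 mm (x) at the rack's top, funnelling down over 20 mm; the blade meets pad and wall about 35 mm above home. Err to the pad side: 1 mm off to the wall side, it wedges.
- bay_2 (a point): Bay 2, at y = 0 mm of the rack: centre of its floor, 12 mm above the bench, where the gauge's origin ends when fully home; axes as the rack's. Which bay is which is drawn anew each time. Free bay: pad force 0.5 N, under 2 N to slide down. Light-drag bay: pad force 9 N, 4 to 11 N to enter, then 2.5 to 9 N of steady drag while it slides, either way.
- bay_3 (a point): Bay 3, at y = 60 mm of the rack: centre of its floor, 12 mm above the bench, where the gauge's origin ends when fully home; axes as the rack's. Refusing bay: a solid stop, the blade halts 30 to 40 mm above home however hard it is pushed. Pressing down with more than about 20 N is forcing.
- tipbox: Bystander: orange pipette tip box 90 x 126 mm, 82 mm tall with its white tips. Origin: centre of the underside.
- pipette: Bystander: grey, yellow and white pipette lying flat, 265 mm long along its x, 26 mm high. Origin: on the bench, under the pipette about its middle.
- reagent: Bystander: amber bottle, 60 mm diameter, 120 mm tall. Origin: centre of the underside.

How it is judged:
By the outcome, as a careful person would: the job done as asked, in the order asked, and still so for the second after the job is handed in, with the robot touching nothing.
It also fails if it takes over 58 s, if anything falls off the work surface, if the arm or the gripper's body presses on something with over 40 N, if the wrist force passes 120 N, or if a joint passes its speed limit or range.

### The arm

A 6-joint arm with a two-finger parallel gripper is mounted at the origin on the work surface. World frame = base frame: x ahead of the robot, y to its left, z up, the work surface at z = 0. Lengths are in m, angles in rad, forces in N, time in s.
With the tool pointing down it reaches from about 0.3 to 0.75 m from the base axis. Payload 8.5 kg.
Tool frame: the origin (TCP) lies between the finger pads; the fingertips stand ctrl.tcp_to_tips ahead of it and the grasp point (between the pads) lies 11 mm behind it (ctrl.tcp_to_tips is the distance from the TCP to the fingertips, in m); z points along the fingers, y is the direction in which the jaws open and shut (so a half turn about z gives the same grasp; the last joint's range is limited). The gripper opens to 88 mm and grips with 3 to 60 N. Pads are 18 mm wide; open, the fingers measure 123 mm over their backs; the gripper's body (75 mm by 187 mm) begins 45 mm behind the grasp point.
Start: joints at [1.071, 0.381, 1.297, -0, 1.464, -0.215], TCP at [0.155, 0.528, 0.247] pointing down, gripper open.
Joint ranges: [-3.11, 3.11], [-0.89, 2.33], [0.22, 2.48], [-1.42, 4.56], [0.17, 2.85], [-2.88, 2.88]. Speed limits (rad/s): [2.39, 2.39, 3.14, 3.14, 3.14, 3.14].

### API

Orientations are given as a unit quaternion [x, y, z, w].
In Python, from station import ctrl gives the robot as it stands. The module is installed in compiled form; this text tells all that it offers.
- The arm moves only by the tool servo_tool, never from a script. Its argument "targets" is a list that holds one entry, the list of rows, each a list of 7 numbers: the shift along the tool's x, y, z in mm, then the turn, a rotation vector about the tool's x, y, z in rad, then the opening, from -1 (shut) to 1 (fully open). A call has 1 to 20 rows; each row shifts and turns the commanded pose from where the row before left it, along the tool's axes as they then stand; what a row does not reach is not made up. A row lasts 1/12 s, in which the tool goes at most 41.7 mm and 7.16 degrees, less where a joint would pass 70% of its speed; a pose out of reach is approached as far as the arm can. A call with a gripper value outside its range is refused whole. The fingers move at their own pace and stop on an object; "newtons" is the grip in N (left out, the last holds). Time passes only in rows, so rows that do not move let the fingers close. It gives the time, the measured TCP pose, the force and the opening at its end, in the units of the state.
- ctrl.observe(): the state, without advancing time (a new reading comes with each control period).
- ctrl.snapshot(name): name is "side" or "top"; returns the picture (400x640x3 uint8, blue, green, red); there is no depth.
- ctrl.calibration(name): a dict with "mtx" (3x3 intrinsics, pixels), "cam_to_world" (4x4, takes a point from camera to world coordinates). Camera axes: x right, y down, z forward; pixel columns grow to the right and rows downward; lengths in m; the calibration is good to about 2 mm. A picture is of the moment at which its call begins. calibration takes no time and is no camera call.
- ctrl.finish_job(): hands the job in, once; it reports no verdict.
The state is a dict: "time": time; "joint_positions": joint angles; "qvel": joint speeds; "joint_torque": joint torques, N m; "position": TCP position; "orientation": TCP orientation; "ft_force": force on the tool from outside, world axes, zero at the start; "torque": the same for the moment, N m; "opening": finger opening in m.
Only numpy, scipy, OpenCV 4.12 (cv2) and the standard library are available. Lean on these libraries where they do the work, as an engineer would, in place of code of your own. Each camera call takes 0.05 s, during which the arm holds its last target.

## Working session

There is one attempt and no reset: what is moved stays moved. The work goes in short steps, Python scripts to look and compute and a tool call to move; the robot and the scene stay as the last step left them, time stands still between calls to the robot, and variables do not carry over. Pictures are saved under pics/ and viewed, and the job is handed in when it is done.

Besides the shell and the picture viewer there is one more tool, called after "Call:" in YAML: its name, and indented under it one key for each argument. servo_tool: Moves the arm, as the interface text tells. Its arguments: {"type":"object","properties":{"targets":{"type":"array"},"newtons":{"type":"number"}},"required":["targets"]}

```bash
mkdir -p pics; python3 - <<'E'
from station import ctrl
import cv2
for n in("side","top"):
    cv2.imwrite(f"pics/{n}0.png",ctrl.snapshot(n)); c=ctrl.calibration(n); print(n,c["mtx"],c["cam_to_world"])
print(ctrl.observe(),ctrl.tcp_to_tips)
E
```

```text
side [[443.84446946   0.         319.66774719]
 [  0.         443.84446946 205.09190609]
 [  0.           0.           1.        ]] [[-0.96185408 -0.2093101   0.176142    0.41797001]
 [-0.27330553  0.70731708 -0.65192533  0.82337579]
 [ 0.01186632 -0.67519762 -0.73754143  0.98079941]
 [ 0.          0.          0.          1.        ]]
top [[507.46776231   0.         318.13757605]
 [  0.         507.46776231 199.54737509]
 [  0.           0.           1.        ]] [[-1.60423714e-03 -9.90012279e-01  1.40972031e-01  4.02037296e-01]
 [-9.99885816e-01 -5.30212841e-04 -1.51020821e-02  1.33178133e-02]
 [ 1.50259919e-02 -1.40980162e-01 -9.89898385e-01  1.72338252e+00]
 [ 0.00000000e+00  0.00000000e+00  0.00000000e+00  1.00000000e+00]]
{'time': 0.1, 'joint_positions': array([ 1.07069047e+00,  3.81139830e-01,  1.29811944e+00,  1.33224227e-05,
        1.46362524e+00, -2.15305356e-01]), 'qvel': array([ 0.00090488, -0.00035364, -0.00178952,  0.00068983,  0.00275177,
       -0.00076949]), 'joint_torque': array([ 2.82067653e-03, -4.38643920e+01, -2.24912828e+01,  7.14108604e-02,
        3.42153443e-02, -5.15390866e-05]), 'position': array([0.15442017, 0.52763732, 0.2462156 ]), 'orientation': array([ 1.41920155e-01,  9.89877898e-01, -6.02722093e-04, -2.32358913e-04]), 'ft_force': array([-0.55945772, -0.83561042, -0.00240792]), 'torque': array([-0.03616212,  0.04373548, -0.00676022]), 'opening': 0.08841520674593513} 0.008
```

View pics/side0.png

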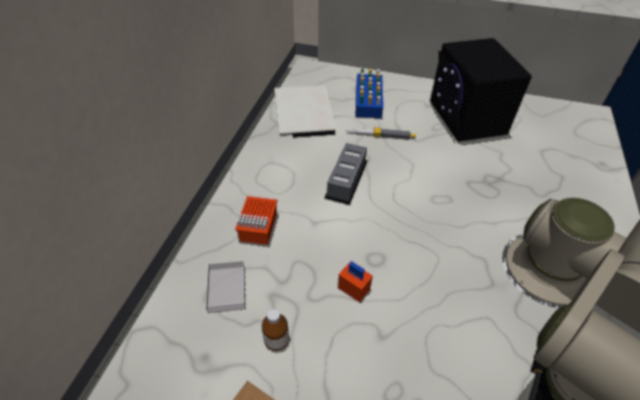

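View pics/top0.png

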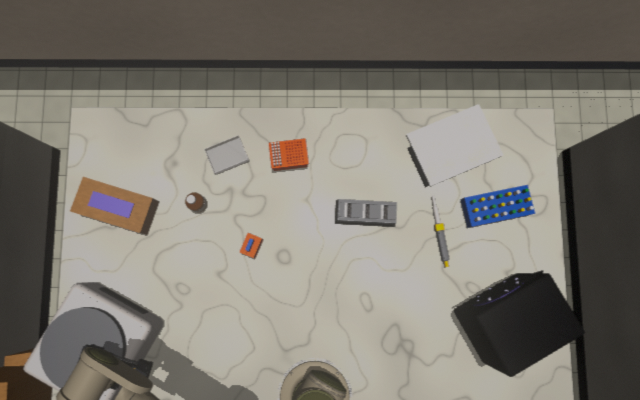

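The side view shows the gauge in its orange stand at about (355,280) and the rack at (348,172). The top view shows them at (252,245) and (366,212). I'll enlarge both next.

```bash
python3 - <<'E'
import cv2,numpy as np
s=cv2.imread("pics/side0.png");t=cv2.imread("pics/top0.png")
def cr(im,x,y,w,h,f): return cv2.resize(im[y:y+h,x:x+w],None,fx=f,fy=f,interpolation=cv2.INTER_CUBIC)
a=cr(t,330,190,75,45,8);b=cr(t,230,225,45,45,8)
cv2.imwrite("pics/rt.png",a);cv2.imwrite("pics/gt.png",b)
c=cr(s,320,135,55,75,8);d=cr(s,330,255,50,50,8)
cv2.imwrite("pics/rs.png",c)
o=np.zeros((400,760,3),np.uint8);o[:360,:360]=b;o[:400,360:]=d;cv2.imwrite("pics/g.png",o)
E
```

```text
(no output)
```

View pics/rt.png

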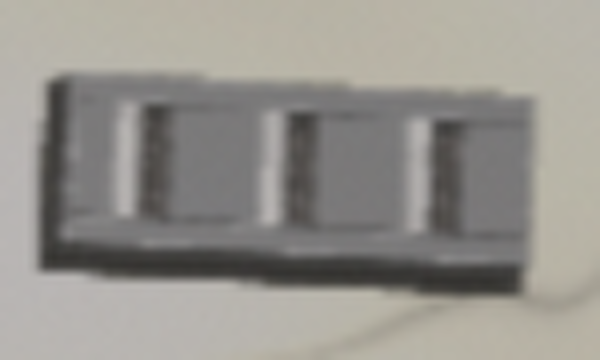

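View pics/rs.png

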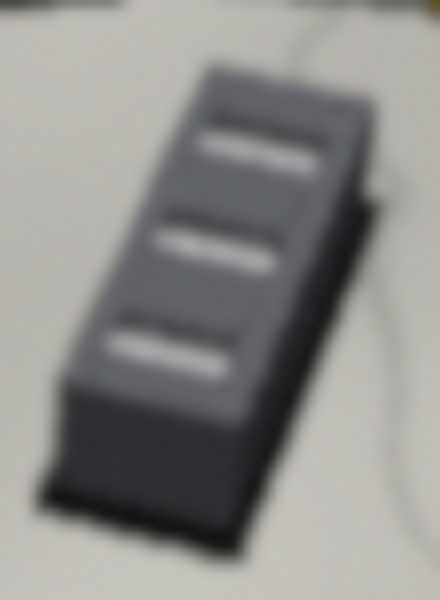

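View pics/g.png

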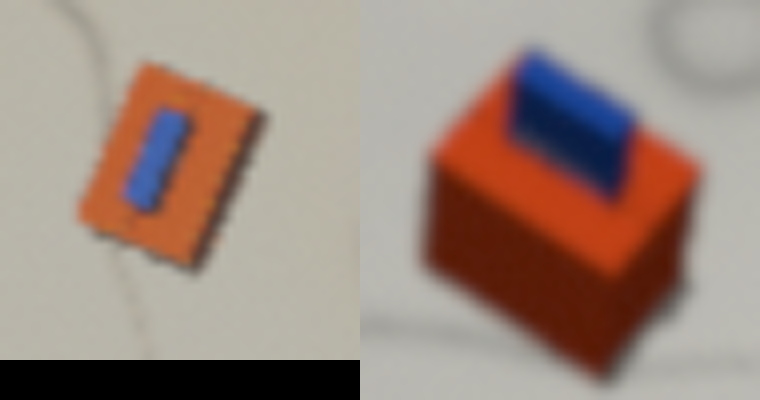

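```bash
cat > h.py <<'E'
import cv2,numpy as np
from station import ctrl
C={n:ctrl.calibration(n) for n in("side","top")}
def ray(n,uv):
    c=C[n];d=np.linalg.inv(c["mtx"])@np.array([uv[0],uv[1],1.]);R=c["cam_to_world"]
    return R[:3,3],R[:3,:3]@d
def plane(n,uv,z):
    o,d=ray(n,uv);return o+d*(z-o[2])/d[2]
def tri(a,b):
    o1,d1=ray("top",a);o2,d2=ray("side",b)
    s=np.linalg.lstsq(np.c_[d1,-d2],o2-o1,rcond=None)[0]
    p,q=o1+d1*s[0],o2+d2*s[1];return (p+q)/2,np.linalg.norm(p-q)
def proj(n,p):
    c=C[n];T=np.linalg.inv(c["cam_to_world"]);q=c["mtx"]@(T[:3,:3]@p+T[:3,3]);return q[:2]/q[2]
F=8
def up(im,x,y,w,h): return cv2.resize(im[y:y+h,x:x+w],None,fx=F,fy=F,interpolation=cv2.INTER_CUBIC)
def px(pt,x,y): return ((np.array(pt)+.5)/F-.5)+[x,y]
def blobs(m,x,y,amin=400):
    cs,_=cv2.findContours(m.astype(np.uint8)*255,cv2.RETR_EXTERNAL,cv2.CHAIN_APPROX_NONE);r=[]
    for c in cs:
        if cv2.contourArea(c)<amin: continue
        M=cv2.moments(c);q=cv2.minAreaRect(c)
        r.append((px((M['m10']/M['m00'],M['m01']/M['m00']),x,y),np.array(q[1])/F,q[2],px(cv2.boxPoints(q),x,y),c))
    return r
E
cat > m.py <<'E'
from h import *
s=cv2.imread("pics/side0.png");t=cv2.imread("pics/top0.png")
np.set_printoptions(precision=4,suppress=True)
R={}
for n,im,w in(("top",t,(330,190,75,45)),("side",s,(320,135,55,75))):
    x,y,_,_=w;u=up(im,*w);g=cv2.cvtColor(u,cv2.COLOR_BGR2GRAY)
    if n=="top": sub=[b for b in blobs((g>148)&(np.indices(g.shape)[0]>85)&(np.indices(g.shape)[0]<245)&(np.indices(g.shape)[1]>85)&(np.indices(g.shape)[1]<450),x,y)]
    else:
        I=np.indices(g.shape); sub=[b for b in blobs((g>135)&(I[0]>110)&(I[0]<385)&(I[1]>95+ (350-I[0])*.4)&(I[1]<330-(I[0]-150)*.4),x,y)]
    print(n)
    for b in sub: print(b[0],b[1],b[2],plane(n,b[0],.068))
    R[n]=sorted([b[0] for b in sub],key=lambda p:p[0] if n=="top" else -p[1])
for a,b in zip(R["top"],R["side"]): print("tri strip",tri(a,b))
# orange / blue
for n,im,w in(("top",t,(230,225,45,45)),("side",s,(330,255,50,50))):
    x,y,_,_=w;u=up(im,*w).astype(int);B,G,Rr=u[...,0],u[...,1],u[...,2]
    for nm,m in(("blue",(B-Rr>20)),("bright blue",(B-Rr>20)&(B>125)),("orange+blue",((Rr-B>60)&(Rr>135))|((B-Rr>5)))):
        for b in blobs(m,x,y): print(n,nm,b[0],b[1],b[2],"\n",b[3],plane(n,b[0],.1 if 'bl' in nm[:8] else .064))
E
python3 m.py
```

```text
top
[381.6593 211.0726] [ 2.5166 14.0134] 0.5906571745872498 [ 0.5996 -0.2209  0.068 ]
[363.362  210.7789] [ 2.5037 14.2725] 1.3478872776031494 [ 0.6005 -0.1607  0.068 ]
[345.1476 209.5383] [ 2.563  14.1587] 2.2906100749969482 [ 0.6046 -0.1007  0.068 ]
side
[340.6526 178.9356] [14.6721  2.9044] 12.994617462158203 [ 0.6052 -0.1017  0.068 ]
[346.7241 165.9994] [14.2788  2.6502] 13.091893196105957 [ 0.6012 -0.1616  0.068 ]
[352.0032 153.7319] [14.0358  2.5194] 13.240520477294922 [ 0.5986 -0.2213  0.068 ]
tri strip (array([ 0.6048, -0.1006,  0.069 ]), np.float64(0.00046854867026915225))
tri strip (array([ 0.6007, -0.1605,  0.0689]), np.float64(0.0005445154341748064))
tri strip (array([ 0.599 , -0.2209,  0.0683]), np.float64(0.0010389632646829947))
top blue [249.0276 244.4376] [ 3.9718 12.459 ] 23.025493621826172 
 [[244.7497 249.4014]
 [249.6229 237.9351]
 [253.2783 239.4886]
 [248.4051 250.955 ]] [0.4887 0.2089 0.1   ]
top bright blue [248.8183 244.309 ] [ 3.541  12.2905] 22.833654403686523 
 [[244.8393 249.2646]
 [249.6087 237.9372]
 [252.8722 239.3113]
 [248.1028 250.6387]] [0.491  0.
[... 221 characters left out ...]
206] [17.7056 10.358 ] 31.930679321289062 
 [[345.6807 268.7449]
 [351.159  259.9542]
 [366.1856 269.3185]
 [360.7073 278.1092]] [0.4888 0.2186 0.1   ]
side bright blue [356.63   265.9027] [15.9267  4.3695] 31.930683135986328 
 [[348.848  263.6625]
 [351.159  259.9542]
 [364.6758 268.3777]
 [362.3648 272.0861]] [0.4925 0.1845 0.064 ]
side orange+blue [355.1739 277.5318] [30.2935 18.2546] 32.52092742919922 
 [[337.7075 274.4377]
 [347.5213 259.0455]
 [373.0647 275.3315]
 [363.2508 290.7237]] [0.4884 0.2189 0.064 ]
side orange+blue [356.1285 268.877 ] [18.4042 11.3287] 32.0053825378418 
 [[345.1777 268.8532]
 [351.1819 259.2465]
 [366.7886 269.0007]
 [360.7844 278.6074]] [0.4917 0.1935 0.064 ]
```

```bash
cat > p.py <<'E'
from h import *
np.set_printoptions(precision=4,suppress=True)
s=cv2.imread("pics/side0.png");t=cv2.imread("pics/top0.png")
c,e=tri((248.818,244.309),(356.63,265.903));print("gauge top",c,e)
for n,a,b in(("top",(248.1+244.84,250.64+249.26),(252.87+249.61,239.31+237.94)),("side",(351.159+348.85,259.954+263.66),(364.676+362.36,268.378+272.09))):
    d=plane(n,np.array(b)/2,.1)-plane(n,np.array(a)/2,.1);print(n,np.degrees(np.arctan2(d[1],d[0])),np.linalg.norm(d))
for n,q in(("top",[[238.2468,251.8081],[247.2864,231.5038],[261.7658,237.9501],[252.7262,258.2544]]),("side",[[337.7075,274.4377],[347.5213,259.0455],[373.0647,275.3315],[363.2508,290.7237]])):
    P=[plane(n,v,.064) for v in q];print(n,"stand",sum(P)/4,[np.degrees(np.arctan2(*(P[i]-P[i-1])[1::-1])) for i in range(4)],[np.linalg.norm(P[i]-P[i-1]) for i in range(4)])
th=-0.048;ey=np.array([-np.sin(th),np.cos(th),0]);ex=np.array([np.cos(th),np.sin(th),0])
O=np.array([.6010,-.1607,.068])  # strip 2 centre
ys=np.arange(-.12,.11,.0005)
for n,im in(("top",t),("side",s)):
    prof=[]
    for y in ys:
        v=[proj(n,O+ey*y+ex*x) for x in np.linspace(-.014,.014,15)]
        v=np.array(v,np.float32)
        prof.append(cv2.remap(cv2.cvtColor(im,cv2.COLOR_BGR2GRAY).astype(np.float32),v[:,0],v[:,1],cv2.INTER_LINEAR).mean())
    prof=np.array(prof)
    print(n);g=np.gradient(cv2.GaussianBlur(prof[:,None],(1,5),1).ravel())
    for i in range(2,len(g)-2):
        if abs(g[i])>1.5 and abs(g[i])==max(abs(g[i-2:i+3])): print(round(ys[i]*1e3,1),round(g[i],1),end=" | ")
    print(); print([(round(y*1e3,1),int(v)) for y,v in zip(ys,prof)][200:270:2])
    prof=[]
    xs=np.arange(-.06,.06,.0005)
    for x in xs:
        v=np.array([proj(n,O+ey*y+ex*x) for y in np.r_[np.linspace(-.045,-.03,8),np.linspace(.015,.03,8)]],np.float32)
        prof.append(cv2.remap(cv2.cvtColor(im,cv2.COLOR_BGR2GRAY).astype(np.float32),v[:,0],v[:,1],cv2.INTER_LINEAR).mean())
    g=np.gradient(np.array(prof))
    for i in range(2,len(g)-2):
        if abs(g[i])>1.5 and abs(g[i])==max(abs(g[i-2:i+3])): print("x",round(xs[i]*1e3,1),round(g[i],1),end=" | ")
    print()
E
python3 p.py
```

```text
gauge top [0.4893 0.2096 0.1001] 0.0004338584304865776
top -21.995142695171534 0.03879488015841562
side 158.08256878635663 0.039234550336856584
top stand [0.4893 0.21   0.064 ] [np.float64(66.19317556487793), np.float64(-23.067430243520445), np.float64(-113.91427185951468), np.float64(156.6889165187241)] [np.float64(0.05168432572077689), np.float64(0.07174410479068373), np.float64(0.051990366727224416), np.float64(0.07164331451926816)]
side stand [0.49   0.2107 0.064 ] [np.float64(-21.51380425391956), np.float64(-103.5104090370331), np.float64(157.3742144689702), np.float64(74.1572007223949)] [np.float64(0.0750696393794882), np.float64(0.053081254982965724), np.float64(0.07740423681802683), np.float64(0.05131322955273899)]
top
-109.0 -4.2 | -79.5 -3.1 | -66.5 7.7 | -56.5 -3.8 | -19.0 -2.8 | -5.0 6.2 | 3.0 -4.0 | 42.0 -2.6 | 55.0 6.8 | 63.5 -3.8 | 85.0 -5.1 | 94.5 8.7 | 
[(np.float64(-20.0), 109), (np.float64(-19.0), 103), (np.float64(-18.0), 97), (np.float64(-17.0), 92), (np.float64(-16.0), 87), (np.float64(-15.0), 84), (np.float64(-14.0), 83), (np.float64(-13.0), 82), (np.float64(-1
[... 1075 characters left out ...]
oat64(-12.0), 92), (np.float64(-11.0), 98), (np.float64(-10.0), 105), (np.float64(-9.0), 113), (np.float64(-8.0), 121), (np.float64(-7.0), 130), (np.float64(-6.0), 137), (np.float64(-5.0), 144), (np.float64(-4.0), 149), (np.float64(-3.0), 153), (np.float64(-2.0), 156), (np.float64(-1.0), 157), (np.float64(0.0), 156), (np.float64(1.0), 154), (np.float64(2.0), 150), (np.float64(3.0), 145), (np.float64(4.0), 139), (np.float64(5.0), 132), (np.float64(6.0), 126), (np.float64(7.0), 120), (np.float64(8.0), 115), (np.float64(9.0), 110), (np.float64(10.0), 107), (np.float64(11.0), 104), (np.float64(12.0), 102), (np.float64(13.0), 100), (np.float64(14.0), 99)]
x -52.0 -8.4 | x -35.0 3.9 | x 36.0 4.4 |
```

```bash
cat > d.py <<'E'
import sys,numpy as np
from scipy.spatial.transform import Rotation as Ro
from station import ctrl
np.set_printoptions(precision=4,suppress=True)
o=ctrl.observe();R=Ro.from_quat(o["orientation"]).as_matrix()
x,y,z,yaw=map(float,sys.argv[1:5])  # yaw deg of gauge x; tool y at yaw+90
a=np.radians(yaw+90);Y=np.array([np.cos(a),np.sin(a),0]);Z=np.array([0,0,-1.]);T=np.c_[np.cross(Y,Z),Y,Z]
print("t",o["time"],o["position"],"F",o["ft_force"],"open",o["opening"],"yaw",np.degrees(np.arctan2(R[1,1],R[0,1]))-90,"tilt",R[:,2])
print("shift mm",R.T@(np.array([x,y,z])-o["position"])*1e3,"rotvec",Ro.from_matrix(R.T@T).as_rotvec())
E
python3 d.py .4893 .2096 .16 -22.6
```

```text
t 0.1 [0.1544 0.5276 0.2462] F [-0.5595 -0.8356 -0.0024] open 0.08841520674593513 yaw -16.317938227853503 tilt [-0.0006 -0.0011 -1.    ]
shift mm [-410.773  -211.027    86.3627] rotvec [-0.0013 -0.0002  0.1096]
```

Call:
servo_tool:
  targets:
    - [[-15,-8,3,0,0,0,1],[-30,-15,6,0,0,0,1],[-34,-17,7,0,0,0,1],[-34,-17,7,0,0,0,1],[-34,-17,7,0,0,0,1],[-34,-17,7,0,0,0,1],[-34,-17,7,0,0,0,1],[-34,-18,7,0,0,0,1],[-34,-18,7,0,0,0,1],[-34,-18,7,0,0,0,1],[-34,-18,7,0,0,0,1],[-30,-15,7,0,0,0,1],[-24,-12,6,0,0,0,1],[-6,-4,3,0,0,0.11,1],[0,0,0,0,0,0,1],[0,0,0,0,0,0,1]]

```text
time: 1.43
position: [0.4894, 0.2098, 0.1584]
orientation: [0.195, 0.981, -0.0, -0.001]
ft_force: [-0.3, 0.1, -0.6]
opening: 0.0882
```

```bash
python3 d.py .4893 .2096 .078 -22.6; python3 - <<'E'
from h import *
for n in("side","top"):
    im=ctrl.snapshot(n);cv2.imwrite(f"pics/{n}1.png",im)
t=cv2.imread("pics/top1.png")[200:290,200:310];s=cv2.imread("pics/side1.png")[210:310,300:410]
o=np.hstack([cv2.resize(t,(396,360),interpolation=2),cv2.resize(s,(396,360),interpolation=2)]);cv2.imwrite("pics/c1.png",o)
E
```

```text
t 1.4333 [0.4894 0.2098 0.1584] F [-0.3183  0.0637 -0.6177] open 0.08823197594846229 yaw -22.518553764658847 tilt [-0.0012 -0.0001 -1.    ]
shift mm [-0.0834 -0.1521 80.4213] rotvec [-0.0005 -0.0011  0.0014]
```

View pics/c1.png

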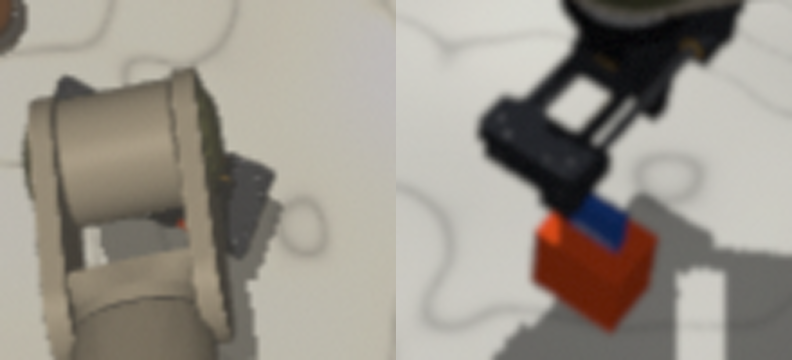

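Side crop: the open fingers straddle the blue handle (at roughly (600,225) in the crop). I'm descending and closing.

Call:
servo_tool:
  targets:
    - [[0,0,15,0,0,0,1],[0,0,18,0,0,0,1],[0,0,18,0,0,0,1],[0,0,15,0,0,0,1],[0,0,9,0,0,0,1],[0,0,5,0,0,0,1],[0,0,0,0,0,0,1],[0,0,0,0,0,0,-0.6],[0,0,0,0,0,0,-0.8],[0,0,0,0,0,0,-1],[0,0,0,0,0,0,-1],[0,0,0,0,0,0,-1],[0,0,0,0,0,0,-1]]
  newtons: 30

```text
time: 2.62
position: [0.4898, 0.2098, 0.079]
orientation: [0.196, 0.981, 0.0, 0.0]
ft_force: [-0.1, -0.1, -0.4]
opening: 0.0502
```

```bash
python3 d.py .4893 .2096 .078 -22.6
```

```text
t 2.6167 [0.4898 0.2098 0.079 ] F [-0.1226 -0.1017 -0.4097] open 0.050239719893893364 yaw -22.61973561209352 tilt [ 0.0004  0.0001 -1.    ]
shift mm [ 0.3276 -0.4056  0.9632] rotvec [ 0.0002  0.0003 -0.0003]
```

Call:
servo_tool:
  targets:
    - [[0,0,0,0,0,0,-1],[0,0,0,0,0,0,-1],[0,0,0,0,0,0,-1],[0,0,0,0,0,0,-1],[0,0,0,0,0,0,-1],[0,0,0,0,0,0,-1],[0,0,0,0,0,0,-1],[0,0,0,0,0,0,-1],[0,0,0,0,0,0,-1],[0,0,0,0,0,0,-1]]

```text
time: 3.45
position: [0.4895, 0.2095, 0.0787]
orientation: [0.196, 0.981, -0.0, -0.0]
ft_force: [-1.9, -5.3, 2.3]
opening: 0.012
```

```bash
python3 d.py .4893 .2096 .078 -22.6
```

```text
t 3.45 [0.4895 0.2095 0.0787] F [-1.9423 -5.2655  2.2841] open 0.01198044299700199 yaw -22.616502544169194 tilt [-0.0005 -0.0008 -1.    ]
shift mm [0.2658 0.0404 0.7394] rotvec [-0.0009 -0.0002 -0.0003]
```

The jaws hold 12 mm. The side force shows the blade touching one slot wall, so I'll use that to check the camera calibration against the stand.

Call:
servo_tool:
  targets:
    - [[0,-0.5,0,0,0,0,-1],[0,-0.5,0,0,0,0,-1],[0,0,0,0,0,0,-1]]

```text
time: 3.7
position: [0.4894, 0.2092, 0.0788]
orientation: [0.196, 0.981, 0.0, 0.0]
ft_force: [0.4, -0.7, 0.2]
opening: 0.0118
```

Call:
servo_tool:
  targets:
    - [[0,-0.5,0,0,0,0,-1],[0,-0.5,0,0,0,0,-1],[0,0,0,0,0,0,-1]]

```text
time: 3.95
position: [0.4889, 0.2081, 0.0787]
orientation: [0.196, 0.981, 0.0, 0.0]
ft_force: [0.2, 0.8, -0.9]
opening: 0.0118
```

Call:
servo_tool:
  targets:
    - [[0,-0.5,0,0,0,0,-1],[0,-0.3,0,0,0,0,-1],[0,0,0,0,0,0,-1]]

```text
time: 4.2
position: [0.4887, 0.2075, 0.0788]
orientation: [0.196, 0.981, 0.0, 0.0]
ft_force: [0.7, 3.4, -0.5]
opening: 0.0116
```

Call:
servo_tool:
  targets:
    - [[0,-0.4,0,0,0,0,-1],[0,-0.4,0,0,0,0,-1],[0,0,0,0,0,0,-1]]

```text
time: 4.45
position: [0.4887, 0.2074, 0.0788]
orientation: [0.196, 0.981, 0.001, 0.0]
ft_force: [1.9, 6.8, -2.4]
opening: 0.0119
```

Call:
servo_tool:
  targets:
    - [[0,0.8,0,0,0,0,-1],[0,0.7,-2,0,0,0,-1],[0,0,-5,0,0,0,-1],[0,0,-10,0,0,0,-1],[0,0,-15,0,0,0,-1],[0,0,-15,0,0,0,-1],[0,0,-15,0,0,0,-1],[0,0,-15,0,0,0,-1],[0,0,-10,0,0,0,-1],[0,0,-8,0,0,0,-1],[0,0,0,0,0,0,-1],[0,0,0,0,0,0,-1]]

```text
time: 5.45
position: [0.4888, 0.2077, 0.174]
orientation: [0.196, 0.981, -0.0, 0.0]
ft_force: [-0.0, 0.8, -1.2]
opening: 0.0117
```

```bash
python3 d.py .6003 -.1737 .17 -2.75;  python3 - <<'E'
from h import *
for n in("side","top"):
    im=ctrl.snapshot(n);cv2.imwrite(f"pics/{n}2.png",im)
t=cv2.imread("pics/top2.png")[200:290,200:310];s=cv2.imread("pics/side2.png")[200:300,300:410]
o=np.hstack([cv2.resize(t,(396,360),interpolation=2),cv2.resize(s,(396,360),interpolation=2)]);cv2.imwrite("pics/c2.png",o)
E
```

```text
t 5.45 [0.4888 0.2077 0.174 ] F [-0.0262  0.8208 -1.1668] open 0.011721901034725531 yaw -22.627399225867563 tilt [ 0.0004 -0.0003 -1.    ]
shift mm [-249.6874 -309.1384    4.1677] rotvec [-0.0002  0.0004 -0.3469]
```

View pics/c2.png

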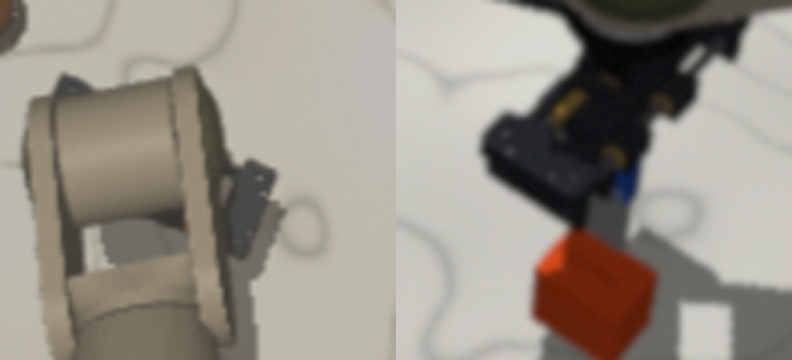

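Side crop: the gauge is clear of the stand, with the blade visible at about (605,215).

```bash
python3 - <<'E'
from station import ctrl
for i in range(6):
    o=ctrl.observe();print(o["time"],o["position"],o["ft_force"],o["qvel"]);ctrl.snapshot("top")
E
```

```text
5.55 [0.48851461 0.20772384 0.17319626] [ 0.15524929 -0.48433374 -1.18724274] [-0.00030289  0.00787589  0.00101468 -0.00100167 -0.00085388  0.0002414 ]
5.6 [0.48852673 0.20778109 0.17312122] [-0.19462244 -0.22788949 -0.9812421 ] [ 3.87105313e-04  3.64574435e-03 -1.97250398e-03 -4.60711983e-04
  6.33941792e-05 -1.57863226e-03]
5.65 [0.48858869 0.2077819  0.17309998] [ 0.43089838  0.38583986 -1.5068706 ] [ 0.00130836  0.0005479  -0.00258001 -0.0005606  -0.00102498 -0.0005822 ]
5.7 [0.48864041 0.20782642 0.17314798] [ 0.16407527 -0.44265906 -1.76571811] [-0.00028975  0.00047901 -0.00464681 -0.00032549  0.00036982 -0.00019694]
5.75 [0.4887197  0.20784679 0.17327496] [ 0.73784903  0.37165732 -1.37712442] [-0.00139669 -0.00131171 -0.00357035  0.00048452 -0.00120683 -0.00051507]
5.8 [0.4887759  0.20789737 0.17337722] [ 0.28125482  0.92889279 -1.22731664] [-0.00316319 -0.00339651 -0.00162672  0.00136467 -0.00171865  0.0002022 ]
```

Call:
servo_tool:
  targets:
    - [[0,0,0,0,0,-0.067,-1],[0,0,0,0,0,-0.07,-1],[0,0,0,0,0,-0.07,-1],[0,0,0,0,0,-0.07,-1],[0,0,0,0,0,-0.07,-1],[-6,-14,0,0,0,0,-1],[-10,-26,0,0,0,0,-1],[-14,-35,0,0,0,0,-1],[-14,-35,0,0,0,0,-1],[-14,-35,0,0,0,0,-1],[-14,-35,0,0,0,0,-1],[-14,-35,0,0,0,0,-1],[-14,-35,0,0,0,0,-1],[-14,-32,0,0,0,0,-1],[-10,-22,0,0,0,0,-1],[-6,-12,0,0,0,0,-1],[0,0,0,0,0,0,-1],[0,0,0,0,0,0,-1],[0,0,0,0,0,0,-1]]

```text
time: 7.43
position: [0.6032, -0.1124, 0.1737]
orientation: [0.023, 1.0, 0.0, -0.0]
ft_force: [-0.2, -0.0, -1.1]
opening: 0.0117
```

```bash
python3 d.py .6032 -.1141 .149 -2.75;  python3 - <<'E'
from h import *
for n in("side","top"):
    im=ctrl.snapshot(n);cv2.imwrite(f"pics/{n}3.png",im)
t=cv2.imread("pics/top3.png")[170:260,320:430];s=cv2.imread("pics/side3.png")[120:220,290:400]
o=np.hstack([cv2.resize(t,(396,360),interpolation=2),cv2.resize(s,(396,360),interpolation=2)]);cv2.imwrite("pics/c3.png",o)
E
```

```text
t 7.4333 [ 0.6032 -0.1124  0.1737] F [-0.1869 -0.0316 -1.107 ] open 0.011743852984453872 yaw -2.6684723966543658 tilt [-0.0006  0.0006 -1.    ]
shift mm [-0.0736 -1.6857 24.7003] rotvec [ 0.0006 -0.0007  0.0014]
```

View pics/c3.png

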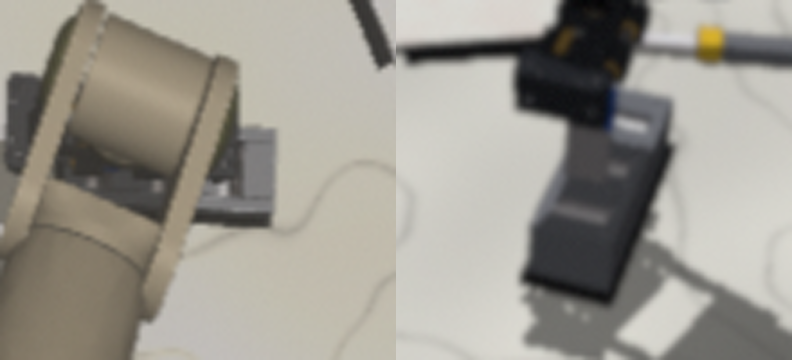

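Side crop: the blade hangs over the near (+y) bay at about (590,150), level with its strip. I'm lowering into bay 3 in small steps and reading the force.

Call:
servo_tool:
  targets:
    - [[0,-1.0,4,0,0,0,-1],[0,-0.7,10,0,0,0,-1],[0,0,10,0,0,0,-1],[0,0,6,0,0,0,-1],[0,0,4,0,0,0,-1],[0,0,2,0,0,0,-1],[0,0,0,0,0,0,-1]]

```text
time: 8.12
position: [0.6034, -0.1156, 0.1371]
orientation: [0.024, 1.0, 0.0, -0.0]
ft_force: [0.1, -0.5, -0.3]
opening: 0.0117
```

Call:
servo_tool:
  targets:
    - [[0,0,2,0,0,0,-1],[0,0,2,0,0,0,-1],[0,0,2,0,0,0,-1],[0,0,0,0,0,0,-1]]

```text
time: 8.45
position: [0.6034, -0.1156, 0.1314]
orientation: [0.024, 1.0, 0.0, -0.0]
ft_force: [0.6, 0.3, -0.7]
opening: 0.0118
```

Call:
servo_tool:
  targets:
    - [[0,0,1.5,0,0,0,-1],[0,0,1.5,0,0,0,-1],[0,0,0,0,0,0,-1]]

```text
time: 8.7
position: [0.6035, -0.1155, 0.1285]
orientation: [0.024, 1.0, 0.0, -0.0]
ft_force: [-0.6, 0.7, -1.0]
opening: 0.0119
```

Call:
servo_tool:
  targets:
    - [[0,0,1,0,0,0,-1],[0,0,1,0,0,0,-1],[0,0,0,0,0,0,-1]]

```text
time: 8.95
position: [0.6036, -0.1153, 0.1267]
orientation: [0.024, 1.0, 0.0, -0.0]
ft_force: [0.1, 2.8, -0.6]
opening: 0.0115
```

Fy is rising, so the blade is touching the pad-side funnel. I'll ease 0.8 mm toward +y and continue.

Call:
servo_tool:
  targets:
    - [[0,0.8,0,0,0,0,-1],[0,0,1,0,0,0,-1],[0,0,1,0,0,0,-1],[0,0,0,0,0,0,-1]]

```text
time: 9.28
position: [0.6036, -0.1146, 0.1246]
orientation: [0.024, 1.0, 0.0, -0.0]
ft_force: [0.8, 2.4, -1.2]
opening: 0.0118
```

Call:
servo_tool:
  targets:
    - [[0,0,1,0,0,0,-1],[0,0,1,0,0,0,-1],[0,0,0,0,0,0,-1]]

```text
time: 9.53
position: [0.6036, -0.1144, 0.1227]
orientation: [0.024, 1.0, 0.0, 0.0]
ft_force: [0.6, 4.7, 0.8]
opening: 0.0117
```

Call:
servo_tool:
  targets:
    - [[0,0,1,0,0,0,-1],[0,0,0,0,0,0,-1]]

```text
time: 9.7
position: [0.6036, -0.1143, 0.1217]
orientation: [0.024, 1.0, 0.001, 0.0]
ft_force: [0.2, 5.5, 0.7]
opening: 0.0117
```

Call:
servo_tool:
  targets:
    - [[0,0.8,0,0,0,0,-1],[0,0,1,0,0,0,-1],[0,0,1,0,0,0,-1],[0,0,0,0,0,0,-1]]

```text
time: 10.03
position: [0.604, -0.1141, 0.1206]
orientation: [0.024, 1.0, -0.0, 0.001]
ft_force: [0.4, 4.0, 6.8]
opening: 0.0116
```

Call:
servo_tool:
  targets:
    - [[0,0,1,0,0,0,-1],[0,0,1,0,0,0,-1],[0,0,0,0,0,0,-1]]

```text
time: 10.28
position: [0.6042, -0.1142, 0.1188]
orientation: [0.024, 1.0, -0.0, 0.001]
ft_force: [-0.2, 3.3, 7.2]
opening: 0.0113
```

Call:
servo_tool:
  targets:
    - [[0,0,1,0,0,0,-1],[0,0,1,0,0,0,-1],[0,0,0,0,0,0,-1]]

```text
time: 10.53
position: [0.6041, -0.1142, 0.1163]
orientation: [0.024, 1.0, -0.0, 0.001]
ft_force: [0.8, 3.6, 4.7]
opening: 0.0121
```

Call:
servo_tool:
  targets:
    - [[0,0,1,0,0,0,-1],[0,0,1,0,0,0,-1],[0,0,0,0,0,0,-1]]

```text
time: 10.78
position: [0.6039, -0.1142, 0.1141]
orientation: [0.024, 1.0, -0.0, 0.001]
ft_force: [1.3, 2.9, 3.8]
opening: 0.0112
```

Call:
servo_tool:
  targets:
    - [[0,0,1,0,0,0,-1],[0,0,1,0,0,0,-1],[0,0,1,0,0,0,-1],[0,0,0,0,0,0,-1]]

```text
time: 11.12
position: [0.6037, -0.1141, 0.1107]
orientation: [0.024, 1.0, -0.0, 0.0]
ft_force: [1.3, 2.7, 3.2]
opening: 0.0116
```

Past the entry step (about 8 N), the drag is a steady 4–5 N, which fits the light-drag bay. I'll keep sliding down while checking the force.

Call:
servo_tool:
  targets:
    - [[0,0,1,0,0,0,-1],[0,0,1,0,0,0,-1],[0,0,1,0,0,0,-1],[0,0,1,0,0,0,-1]]

```text
time: 11.45
position: [0.6036, -0.1141, 0.1067]
orientation: [0.024, 1.0, -0.0, 0.0]
ft_force: [-0.3, 2.9, 4.9]
opening: 0.0116
```

Call:
servo_tool:
  targets:
    - [[0,0.3,1,0,0,0,-1],[0,0,1,0,0,0,-1],[0,0,1,0,0,0,-1],[0,0,1,0,0,0,-1]]

```text
time: 11.78
position: [0.6037, -0.114, 0.1029]
orientation: [0.024, 1.0, -0.0, 0.0]
ft_force: [-1.2, 1.9, 5.4]
opening: 0.0114
```

Call:
servo_tool:
  targets:
    - [[0,0,1,0,0,0,-1],[0,0,1,0,0,0,-1],[0,0,1,0,0,0,-1],[0,0,1,0,0,0,-1]]

```text
time: 12.12
position: [0.6036, -0.114, 0.0988]
orientation: [0.024, 1.0, -0.0, 0.0]
ft_force: [-0.3, 3.1, 5.1]
opening: 0.0117
```

Call:
servo_tool:
  targets:
    - [[0,0,1,0,0,0,-1],[0,0,1,0,0,0,-1],[0,0,1,0,0,0,-1],[0,0,1,0,0,0,-1],[0,0,1,0,0,0,-1],[0,0,1,0,0,0,-1],[0,0,1,0,0,0,-1],[0,0,0,0,0,0,-1]]

```text
time: 12.78
position: [0.6037, -0.114, 0.0917]
orientation: [0.024, 1.0, -0.0, 0.0]
ft_force: [0.3, 1.4, 4.8]
opening: 0.0122
```

Call:
servo_tool:
  targets:
    - [[0,0,1,0,0,0,-1],[0,0,1,0,0,0,-1],[0,0,0,0,0,0,-1]]

```text
time: 13.03
position: [0.6037, -0.114, 0.0898]
orientation: [0.024, 1.0, -0.0, 0.0]
ft_force: [0.9, 2.0, 4.4]
opening: 0.012
```

Call:
servo_tool:
  targets:
    - [[0,0,1,0,0,0,-1],[0,0,0,0,0,0,-1]]

```text
time: 13.2
position: [0.6037, -0.114, 0.0888]
orientation: [0.024, 1.0, -0.0, 0.0]
ft_force: [0.9, 1.5, 5.2]
opening: 0.0116
```

Call:
servo_tool:
  targets:
    - [[0,0,0.8,0,0,0,-1],[0,0,0,0,0,0,-1]]

```text
time: 13.37
position: [0.6037, -0.114, 0.0881]
orientation: [0.024, 1.0, -0.0, 0.0]
ft_force: [0.2, 1.6, 4.5]
opening: 0.0116
```

Call:
servo_tool:
  targets:
    - [[0,0,0.8,0,0,0,-1],[0,0,0,0,0,0,-1]]

```text
time: 13.53
position: [0.6037, -0.114, 0.0873]
orientation: [0.024, 1.0, -0.0, 0.0]
ft_force: [-0.6, 1.6, 5.2]
opening: 0.0121
```

Call:
servo_tool:
  targets:
    - [[0,0,0.6,0,0,0,-1],[0,0,0,0,0,0,-1]]

```text
time: 13.7
position: [0.6037, -0.114, 0.0867]
orientation: [0.024, 1.0, -0.0, 0.0]
ft_force: [-0.4, 3.0, 6.8]
opening: 0.0115
```

Call:
servo_tool:
  targets:
    - [[0,0,0.6,0,0,0,-1],[0,0,0,0,0,0,-1]]

```text
time: 13.87
position: [0.6039, -0.114, 0.0866]
orientation: [0.024, 1.0, -0.0, 0.0]
ft_force: [-0.4, 2.5, 7.7]
opening: 0.0117
```

Call:
servo_tool:
  targets:
    - [[0,0,0.6,0,0,0,-1],[0,0,0,0,0,0,-1]]

```text
time: 14.03
position: [0.604, -0.1141, 0.0866]
orientation: [0.024, 1.0, -0.001, 0.001]
ft_force: [-1.1, 3.3, 12.8]
opening: 0.0118
```

Call:
servo_tool:
  targets:
    - [[0,0,0.5,0,0,0,-1],[0,0,0,0,0,0,-1]]

```text
time: 14.2
position: [0.604, -0.1141, 0.0865]
orientation: [0.024, 1.0, -0.001, 0.001]
ft_force: [-2.2, 3.1, 16.0]
opening: 0.0114
```

The floor is reached: z holds at 0.0866 while the force rises. I'll relax the push, open, and look.

Call:
servo_tool:
  targets:
    - [[0,0,-1.2,0,0,0,-1],[0,0,0,0,0,0,-1]]

```text
time: 14.37
position: [0.6038, -0.1141, 0.0866]
orientation: [0.024, 1.0, -0.0, 0.0]
ft_force: [-0.9, 2.7, 9.0]
opening: 0.0119
```

Call:
servo_tool:
  targets:
    - [[0,0,0,0,0,0,-0.5],[0,0,0,0,0,0,-0.3],[0,0,0,0,0,0,-0.1],[0,0,0,0,0,0,0.0],[0,0,0,0,0,0,0.2],[0,0,0,0,0,0,0.2],[0,0,0,0,0,0,0.2],[0,0,0,0,0,0,0.2]]

```text
time: 15.03
position: [0.6036, -0.1138, 0.086]
orientation: [0.024, 1.0, -0.0, -0.0]
ft_force: [-1.0, 0.3, -0.6]
opening: 0.053
```

Call:
servo_tool:
  targets:
    - [[0,0,-4,0,0,0,0.2],[0,0,-10,0,0,0,0.2],[0,0,-20,0,0,0,0.2],[0,0,-25,0,0,0,0.2],[0,0,-25,0,0,0,0.2],[0,0,-25,0,0,0,0.2],[0,0,-20,0,0,0,0.2],[30,0,0,0,0,0,0.2],[35,0,0,0,0,0,0.2],[35,0,0,0,0,0,0.2],[35,0,0,0,0,0,0.2],[25,0,0,0,0,0,0.2],[0,0,0,0,0,0,0.2],[0,0,0,0,0,0,0.2]]

```text
time: 16.2
position: [0.4434, -0.1062, 0.2164]
orientation: [0.024, 1.0, -0.001, 0.001]
ft_force: [-0.1, 0.3, 0.4]
opening: 0.053
```

```bash
python3 - <<'E'
from h import *
for n in("side","top"):
    im=ctrl.snapshot(n);cv2.imwrite(f"pics/{n}4.png",im)
t=cv2.imread("pics/top4.png")[170:260,320:430];s=cv2.imread("pics/side4.png")[120:220,290:400]
o=np.hstack([cv2.resize(t,(396,360),interpolation=2),cv2.resize(s,(396,360),interpolation=2)]);cv2.imwrite("pics/c4.png",o)
for zz in(.1,.108,.116): print(zz,[proj(n,np.array([.6036+.0012,-.114+.001,zz])) for n in("side","top")])
for n in ("side","top"):
    w=(315,150,50,50) if n=="side" else (330,190,75,45); x,y=w[:2];u=up(cv2.imread(f"pics/{n}4.png"),*w).astype(int);B,R=u[...,0],u[...,2]
    for nm,m in (("all",B-R>20),("top",(B-R>20)&(B>115))):
        for b in blobs(m,x,y,200): print(n,nm,b[0],b[1],b[2],plane(n,b[0],.108))
E
```

```text
0.1 [array([342.24188005, 168.46260992]), array([349.61970219, 208.2849828 ])]
0.108 [array([342.3781024 , 166.43197939]), array([349.81013104, 207.97621874])]
0.116 [array([342.51557946, 164.38264519]), array([350.0024198 , 207.66443901])]
side all [341.81826007 170.3408228 ] [15.42613316 12.31096268] 14.676392555236816 [ 0.60236797 -0.09645273  0.108     ]
side top [342.15519002 166.53066304] [15.09663773  5.1391573 ] 10.660347938537598 [ 0.60531873 -0.11240553  0.108     ]
top all [349.60457179 208.26722052] [ 4.75589657 13.65200996] 2.045408248901367 [ 0.60385824 -0.11232947  0.108     ]
top top [349.78332154 207.80857726] [ 4.75637579 13.05831528] 2.489553213119507 [ 0.60534247 -0.11291946  0.108     ]
```

View pics/c4.png

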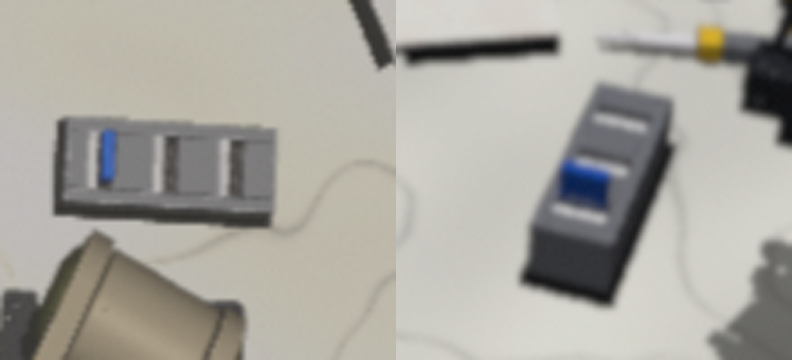

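View pics/side4.png

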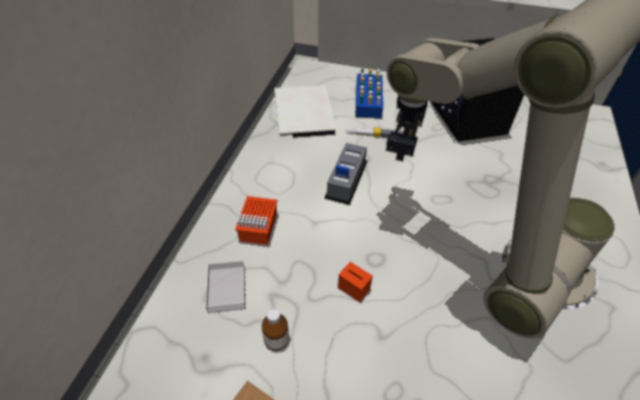

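The blue handle stands in bay 3 (side (342,167), top (350,208)). Both views agree with a top height of 108 mm, the other items are where they were, and the gripper is clear. I'm triangulating once more and handing in.

```bash
python3 - <<'E'
from h import *
print(tri((349.78,207.81),(342.16,166.53)));print(ctrl.observe()["ft_force"],ctrl.observe()["time"])
print(ctrl.finish_job())
E
```

```text
(array([ 0.6054069 , -0.11294726,  0.10750081]), np.float64(1.238032927067329e-05))
[-0.47629348  0.52490026 -0.0055669 ] 16.3
the job is handed in; nothing more can be done
None
```

I took the gauge out of its stand and left it upright, released and fully home in bay 3, the light-drag bay. I handed the job in at about 16.3 s.

- **How bay 3 was identified:** the blade took about 8 N to enter, then 4–6.5 N of steady drag for about 30 mm of travel. That matches only the light-drag description. It was the first bay I tried, so I did not feel bays 1 and 2.
- **Force used:** at the floor the gauge stopped at the expected height while the push rose. The highest downward reading was 16 N, or about 17 N after correcting for the reading's offset, which is under the 20 N limit.
- **Last checks:** the two camera views put the handle top at 107.5 mm, against 108 mm expected when fully home. In the last pictures it stands upright and the tip box, pipette and bottle look unmoved. The gripper was well clear of everything, with a wrist force near zero.
- **Disagreements:** touching the stand's slot walls showed the camera positions were off by about 1 mm in y, so I corrected for that. I then entered bay 3 slightly too far to the pad side, with up to 5.5 N of sideways force. I eased that off in small steps before the blade went in.

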